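Build up the grinding spindle in the sprung collet

ROBOT

A 6-joint arm with a two-finger parallel gripper is mounted at the origin on the work surface. World frame = base frame: x ahead of the robot, y to its left, z up, the work surface at z = 0. Lengths are in m, angles in degrees, forces in N, time in s.
With the tool pointing down it reaches from about 0.4 to 0.825 m from the base axis. Payload 7 kg.
Tool frame: the origin (TCP) lies midway between the tips of the shut fingers; the grasp point (between the pads) lies ctrl.tcp_to_grasp behind it (ctrl.tcp_to_grasp is the distance from the TCP to the grasp point, in m); z points along the fingers, y is the line along which they close (so a half turn about z gives the same grasp; the last joint's range is limited). The gripper opens to 88 mm and grips with 3 to 60 N. Pads are 19 mm wide; open, the fingers measure 130 mm over their backs; the gripper's body (78 mm by 193 mm) begins 47 mm behind the grasp point.
Start: joints at [87.554, 20.546, 0.682, 0, -70.136, -16.507], TCP at [0.219, 0.638, 0.227] pointing down, gripper open.
Joint ranges: [-176.03, 176.03], [-82.01, 121.73], [-58.28, 71.71], [-173.87, 95.51], [-174.79, -0.11], [-173.66, 173.66]. Speed limits (degrees/s): [136.94, 136.94, 172.46, 180, 180, 180].

INTERFACE

Orientations are given as [roll, pitch, yaw] about the fixed x, y, z axes, in that order (R = Rz(yaw) Ry(pitch) Rx(roll)).
In Python, from plant import ctrl, imaging, close_job gives the robot as it stands.
- The arm moves only by the shell command python3 -m crank 'ROWS'. ROWS is JSON, a list of rows, each a list of 3 entries, a list of its own where there are three numbers: the shift along the world's x, y, z in m, then the turn, a rotation vector about the world's x, y, z in degrees, then the opening, from -1 (shut) to 1 (fully open), so that 0 is half open. A call has 1 to 12 rows; each row shifts and turns the commanded pose from where the row before left it; what a row does not reach is not made up. A row lasts 1/10 s, in which the tool goes at most 50 mm and 8.59 degrees, less where a joint would pass 70% of its speed; a pose out of reach is approached as far as the arm can. A call is refused whole if a number of a shift passes 0.05 or a number of a turn 8.59, either way. A call with a gripper value outside its range is refused whole. The fingers move at their own pace and stop on an object; the grip force is fixed at half the most. Time passes only in rows, so rows that do not move let the fingers close. It gives the time, the measured TCP pose, the force, the opening and the grip force at its end, in the units of the state.
- ctrl.get_obs(): the state, without advancing time (a new reading comes with each control period).
- imaging.snapshot(name): name is "scene" or "top" or "wrist"; returns (picture, depth): 420x560x3 uint8, blue, green, red; 420x560 float32, m along the optical axis (not along the pixel's ray), 0 where there is no reading.
- imaging.camera_model(name): a dict with "mtx" (3x3 intrinsics, pixels), "R" (3x3) and "t" (3): a world point X has camera coordinates R X + t. Camera axes: x right, y down, z forward; pixel columns grow to the right and rows downward; lengths in m; the calibration is good to about 2 mm. A picture is of the moment at which its call begins: read the wrist's pose just before it. camera_model takes no time and is no camera call; for the wrist camera it gives the pose at the moment of the call.
- close_job(): hands the job in; it is judged then, once.
The state is a dict: "clock": time; "joint_pos": joint angles; "qvel": joint speeds; "tau": joint torques, N m; "tool_pos": TCP position; "orientation": TCP orientation; "force": force on the tool from outside, world axes, zero at the start; "moment": the same for the moment, N m; "opening": finger opening in m; "gripper_force": force on a finger pad.
Only numpy, scipy, OpenCV 4.12 (cv2) and the standard library are available. Lean on these libraries where they do the work, as an engineer would, in place of code of your own. Each camera call takes 0.05 s, during which the arm holds its last target. There are 200 camera calls.

TASK

Take the steel mandrel out of its wooden stand and push it down into the sprung collet of the metal block until it clicks fully home with its flange flat on the block, keeping hold of it until the jaws have closed on it. Then build up its spindle from the bottom: the large grinding wheel, the spacer ring, the small grinding wheel and last the closed cap with its hollow side down, lowering each by hand until it rests on the part below and only then letting go, so that all end up seated and still. Leave the glue bottle, the screwdriver and the spectacle case where they are.

Things in the scene. Friction and masses are not known exactly. Their poses are not given: they have to be found in the camera images.
- collet: Fixed metal block, 64 x 64 mm, 50 mm high, flat top. In its top slot (17 mm wide in x, 48 mm long in y) two dark jaws, 9 mm thick, 2.5 mm below the top, stand 8 mm apart; sprung, each yields 5.5 mm along y. Pushing the 12 mm shank between them takes about 5 to 10 N; they close on its neck. Origin: centre of the underside, below the middle between the jaws; z up. May be at any of six places.
- stand: Fixed round plywood stand, 48 mm in diameter, 36 mm high, with an 18 mm through hole, in which the mandrel stands at the start. Origin: centre of the underside.
- mandrel: Loose steel, 94 mm long, upright in the stand, flange on its top. Origin: foot tip; z up its axis. Heights: cone 5 to 12 mm wide, 0-8; 12 mm shank to 14; 9 mm neck 17-30; flange 44 mm wide 30-38; spindle (grip here) 12 mm thick 38-88, tapering to 6 mm at 94. Home: flange on the block, origin 20 mm, flange top 58 mm, spindle tip 114 mm above the collet's origin. 0.17 kg.
- large_wheel: Loose grey grinding wheel lying flat, 60 mm in diameter, 16 mm thick, with an 18 mm through bore; about 0.1 kg. Origin: centre of the underside.
- spacer: Loose steel spacer ring lying flat, 34 mm outer diameter, 16 mm high, 18 mm through bore. Origin: centre of the underside.
- small_wheel: Loose grey grinding wheel lying flat, 44 mm in diameter, 14 mm thick, with an 18 mm through bore. Origin: centre of the underside.
- cap: Loose steel end cap, closed chamfered top up (no hole seen from above, unlike the spacer): 28 mm in diameter, 28 mm high, with an 18 mm wide, 18 mm deep blind bore from below. Origin: centre of the underside (open end). It goes over the spindle's tip, which stands 10 mm out of the small wheel, and rests on that wheel.
- bottle: Bystander: loose small green glue bottle, standing, 36 mm in diameter, 75 mm high. Origin: centre of the underside. Leave alone.
- screwdriver: Bystander: loose screwdriver lying on the bench, about 150 mm long, x along it from handle to tip. Leave alone.
- case: Bystander: loose black spectacle case, 62 x 155 mm, 45 mm high. Origin: centre of the underside. Leave alone.
Things that resemble listed ones, but are neither listed nor needed, are in the scene too. What is shaped like the small_wheel but green or turquoise is not meant. What is shaped like the cap but turquoise is not meant.

How it is judged:
By the outcome, as a careful person would: the job done as asked, in the order asked, and still so for the second after the job is handed in, with the robot touching nothing.
It also fails if it takes over 128 s, if anything falls off the work surface, if the arm or the gripper's body presses on something with over 40 N, if the wrist force passes 120 N, or if a joint passes its speed limit or range.

## Working session

There is one attempt and no reset: what is moved stays moved. The work goes in short steps, Python scripts to look and compute and a shell command to move; the robot and the scene stay as the last step left them, time stands still between calls to the robot, and variables do not carry over. Pictures are saved under pics/ and viewed, at most 14 in all, crops included, and the job is handed in when it is done.

```bash
ls; mkdir -p pics
cat > h.py <<'E'
import numpy as np,cv2
from plant import ctrl,imaging
def ray(name,u,v,z,M=None):
    M=M or imaging.camera_model(name)
    K,R,t=[np.array(M[k]) for k in("mtx","R","t")]
    t=t.reshape(3)
    C=-R.T@t; d=R.T@np.linalg.inv(K)@np.array([u,v,1.])
    return C+d*(z-C[2])/d[2]
E
python3 - <<'E'
from h import *
print(ctrl.get_obs(),ctrl.tcp_to_grasp)
for n in("scene","top"):
    p,d=imaging.snapshot(n); cv2.imwrite(f"pics/{n}0.png",p); np.save(n+"0.npy",d)
    M=imaging.camera_model(n); print(n,M)
E
```

```text
pics
{'clock': 0.0, 'joint_pos': array([ 8.75526887e+01,  2.05903361e+01,  6.34777360e-01, -2.13274809e-02,
       -7.01353798e+01, -1.65045704e+01]), 'qvel': array([-0.01329494, -0.02383772, -0.11644286, -0.04866873, -0.00382861,
        0.03056874]), 'tau': array([ 9.17509860e-04, -5.82721531e+01,  2.93050039e+01,  6.99746042e+00,
        6.99714728e-03, -1.45507329e-04]), 'tool_pos': array([0.21910789, 0.63793874, 0.22563891]), 'orientation': array([ 1.79907112e+02, -6.61431206e-03, -1.89591393e+01]), 'force': array([-0.27151871,  1.0498027 ,  0.36169554]), 'moment': array([-0.03123018, -0.00757167,  0.0372687 ]), 'gripper_force': 0.0, 'opening': 0.08749330716454119} 0.0188
scene {'mtx': array([[443.1239829 ,   0.        , 289.94956953],
       [  0.        , 443.1239829 , 214.94330255],
       [  0.        ,   0.        ,   1.        ]]), 'R': array([[-0.40639725,  0.91364555, -0.00964791],
       [ 0.75358109,  0.32919081, -0.56898941],
       [-0.51667864, -0.23850621, -0.82228825]]), 't': array([ 0.23750725, -0.44466883,  1.16720918])}
top {'mtx': array([[404.45553035,   0.        , 282.47326136],
       [  0.        , 404.45553035, 210.70999132],
       [  0.        ,   0.        ,   1.        ]]), 'R': array([[ 0.0086624 , -0.99981661,  0.01707927],
       [-0.98635817, -0.01135109, -0.16422156],
       [ 0.16438531, -0.01542372, -0.98627561]]), 't': array([0.00942418, 0.61770249, 0.87520877])}
```

View pics/top0.png

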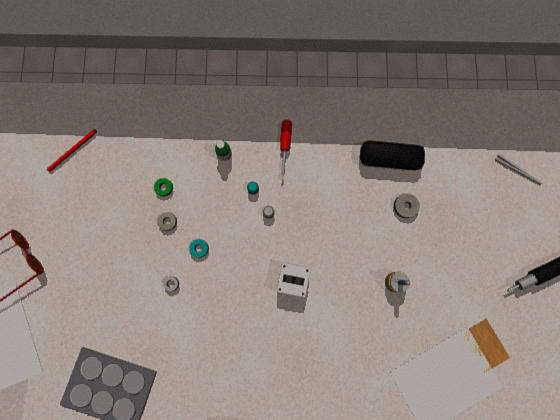

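View pics/scene0.png

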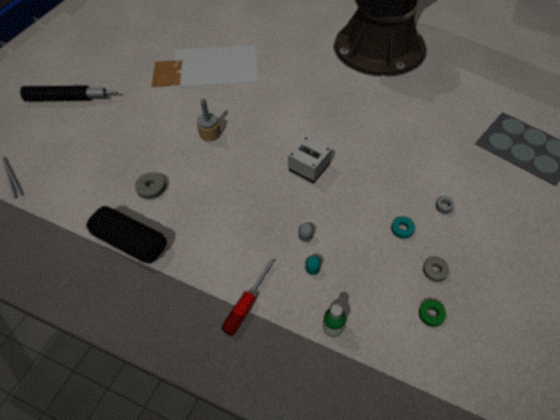

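The top view shows the collet (293,280), the mandrel in its stand (397,282), and the large wheel (406,206). It also shows the spacer (171,284), the small grey wheel (167,222), the grey cap (268,212), and the green and turquoise decoys. Next I'll get coarse positions and a wrist view.

Run:
```python
from h import *
M=imaging.camera_model("top");d=np.load("top0.npy")
K,R,t=M["mtx"],M["R"],M["t"]
v,u=np.mgrid[:420,:560]
P=(np.stack([(u-K[0,2])/K[0,0]*d,(v-K[1,2])/K[1,1]*d,d],-1)-t)@R
for n,(a,b),z in [("large",(406,206),.016),("cap",(268,212),.028),("spacer",(171,284),.016),("small",(167,222),.014),("collet",(293,280),.05),("stand",(397,282),.07)]:
    m=np.zeros(d.shape,bool); m[b-22:b+22,a-22:a+22]=1
    m&=(d>0)&(P[...,2]>.006)
    q=P[m]; n_,_,st,c=cv2.connectedComponentsWithStats(m.astype(np.uint8))
    top=q[abs(q[:,2]-q[:,2].max())<.008]
    print(n,ray("top",a,b,z).round(3),"depth: n",m.sum(),"mid",((q.min(0)+q.max(0))/2).round(3),"zmax",q[:,2].max().round(3),"topmid",((top.min(0)+top.max(0))/2).round(3),len(top))
print(imaging.camera_model("wrist"))
for a,b in [(160,222),(163,187),(199,248),(253,188),(222,150),(286,130),(284,184)]: print(ray("top",a,b,.01).round(3))
p,_=imaging.snapshot("top"); 
cv2.imwrite("pics/c.png",cv2.resize(np.hstack([p[250:310,265:325],p[250:310,370:430]]),None,fx=6,fy=6,interpolation=2))
```

```text
large [ 0.638 -0.281  0.016] depth: n 474 mid [ 0.653 -0.293  0.014] zmax 0.022 topmid [ 0.641 -0.283  0.018] 388
cap [0.618 0.049 0.028] depth: n 151 mid [0.628 0.067 0.02 ] zmax 0.034 topmid [0.641 0.067 0.03 ] 85
spacer [0.45  0.27  0.016] depth: n 148 mid [0.45  0.271 0.013] zmax 0.02 topmid [0.452 0.271 0.016] 129
small [0.594 0.287 0.014] depth: n 240 mid [0.601 0.283 0.012] zmax 0.018 topmid [0.597 0.288 0.014] 223
collet [ 0.461 -0.009  0.05 ] depth: n 842 mid [ 0.463 -0.011  0.031] zmax 0.055 topmid [ 0.463 -0.009  0.051] 718
stand [ 0.459 -0.236  0.07 ] depth: n 416 mid [ 0.469 -0.258  0.054] zmax 0.102 topmid [ 0.459 -0.25   0.098] 23
{'mtx': array([[327.81574025,   0.        , 277.17560026],
       [  0.        , 327.81574025, 212.99481647],
       [  0.        ,   0.        ,   1.        ]]), 'R': array([[-0.32457201, -0.94585758,  0.00254015],
       [-0.91289691,  0.31396208,  0.26085827],
       [-0.24753228,  0.0823484 , -0.96537377]]), 't': array([ 0.67381983, -0.03246691,  0.39018868])}
[0.594 0.305 0.01 ]
[0.679 0.303 0.01 ]
[0.533 0.21  0.01 ]
[0.679 0.087 0.01 ]
[0.773 0.164 0.01 ]
[0.827 0.008 0.01 ]
[0.69  0.012 0.01 ]
```

View pics/c.png

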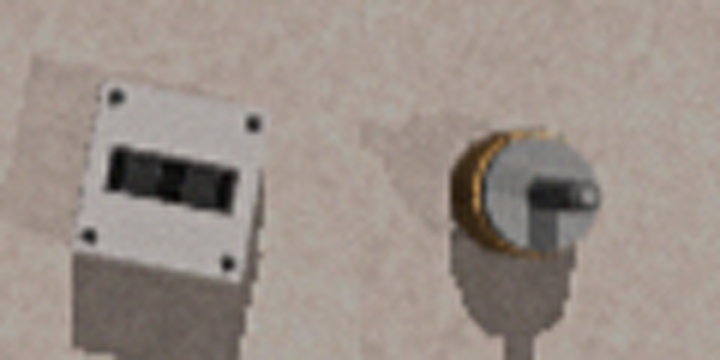

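The collet's slot is turned about 9° from world y, and the mandrel stands upright. I'm moving over the collet for a close look.

```bash
python3 -m crank '[[[0.02,-0.0455,0],[0,0,6.33],1],[[0.02,-0.0455,0],[0,0,6.33],1],[[0.02,-0.0455,0],[0,0,6.3],1],[[0.02,-0.0455,0],[0,0,0],1],[[0.02,-0.0455,0],[0,0,0],1],[[0.02,-0.0455,0],[0,0,0],1],[[0.02,-0.0455,0],[0,0,0],1],[[0.02,-0.0455,0],[0,0,0],1],[[0.02,-0.0455,0],[0,0,0],1],[[0.02,-0.0455,0],[0,0,0],1],[[0.02,-0.0455,0],[0,0,0],1],[[0.02,-0.0455,0],[0,0,0],1]]'; python3 -m crank '[[[0.002,-0.035,0],[0,0,0],1],[[0.002,-0.035,0],[0,0,0],1],[[0,-0.032,0],[0,0,0],1],[[0,0,0],[0,0,0],1],[[0,0,0],[0,0,0],1]]'
python3 - <<'E'
from h import *
o=ctrl.get_obs(); print(o["tool_pos"],o["orientation"],o["joint_pos"],o["clock"])
M=imaging.camera_model("wrist");p,d=imaging.snapshot("wrist");cv2.imwrite("pics/w1.png",p)
np.savez("w1.npz",p=p,d=d,**M)
E
```

```text
clock: 1.35
tool_pos: [0.4595, 0.0904, 0.2268]
orientation: [-180.0, -0.0, 0.0]
force: [0.8, 0.2, 0.2]
opening: 0.0876
gripper_force: 0.0
clock: 1.85
tool_pos: [0.4631, -0.0103, 0.2265]
orientation: [-180.0, 0.0, -0.1]
force: [0.1, -0.0, -0.3]
opening: 0.0873
gripper_force: 0.0
[ 0.46310454 -0.01027233  0.22648507] [-1.79993168e+02  5.34710978e-03 -1.12458362e-01] [ 2.31818857e+01  1.42375230e-01 -2.48464666e+01 -9.25572255e-03
 -6.50133680e+01  6.67095654e+01] 1.85
```

View pics/w1.png

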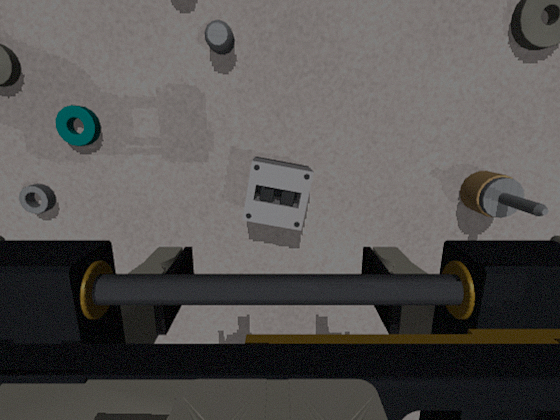

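The wrist view shows the collet at about (278,195), with its four screws around the slot, and the mandrel tip near (541,209). The spacer is at (37,198), the cap at (219,36), and the wheels are partly visible. Now I'll measure the collet here and then go over the mandrel.

```bash
cat >> h.py <<'E'
def face(name,p,M,seed,z,r=45,tol=14):
    "flood the face at seed, centre of its min-area rect and hull centroid, cast on plane z"
    m=np.zeros((p.shape[0]+2,p.shape[1]+2),np.uint8)
    cv2.floodFill(cv2.GaussianBlur(p,(3,3),0),m,seed,0,(tol,)*3,(tol,)*3,4|cv2.FLOODFILL_MASK_ONLY|cv2.FLOODFILL_FIXED_RANGE|(255<<8))
    m=m[1:-1,1:-1]; c=max(cv2.findContours(m,cv2.RETR_EXTERNAL,cv2.CHAIN_APPROX_NONE)[0],key=cv2.contourArea)
    h=cv2.convexHull(c); mo=cv2.moments(h); ce=(mo["m10"]/mo["m00"],mo["m01"]/mo["m00"])
    return ce,cv2.minAreaRect(h),ray(name,*ce,z,M)
def holes(name,p,M,box,z,thr=70,lo=4,hi=400):
    "dark blobs in box u0,v0,u1,v1"
    u0,v0,u1,v1=box; g=cv2.cvtColor(p,6)[v0:v1,u0:u1]
    n,_,s,c=cv2.connectedComponentsWithStats((g<thr).astype(np.uint8))
    return [(int(s[i,4]),(c[i]+[u0,v0]).round(1),ray(name,*(c[i]+[u0,v0]),z,M).round(4)) for i in range(1,n) if lo<=s[i,4]<=hi]
E
python3 - <<'E'
from h import *
f=np.load("w1.npz");M={k:f[k] for k in("mtx","R","t")};p=f["p"]
print(face("wrist",p,M,(262,175),.05,tol=30))
for x in holes("wrist",p,M,(240,155,318,233),.05,thr=85): print(x)
print("tip",ray("wrist",541,209,.1,M))
t,_=imaging.snapshot("top");T=imaging.camera_model("top")
print(face("top",t,T,(290,268),.05,tol=30)); 
for x in holes("top",t,T,(276,264,310,296),.05,thr=85,lo=2): print(x)
E
python3 -m crank '[[[-0.002,-0.045,0],[0,0,0],1],[[-0.002,-0.045,0],[0,0,0],1],[[-0.002,-0.045,0],[0,0,0],1],[[0,-0.045,0],[0,0,0],1],[[0,-0.045,0],[0,0,0],1],[[0,0,0],[0,0,0],1],[[0,0,0],[0,0,0],1],[[0,0,0],[0,0,0],1]]'
python3 - <<'E'
from h import *
M=imaging.camera_model("wrist");p,d=imaging.snapshot("wrist");cv2.imwrite("pics/w2.png",p)
np.savez("w2.npz",p=p,d=d,**M)
E
```

```text
((277.60458493618063, 133.3802531479241), ((279.5, 136.5), (273.0, 559.0), 90.0), array([ 0.52461011, -0.01115354,  0.05      ]))
(242, array([281.9, 163.1]), array([ 0.4953, -0.0154,  0.05  ]))
(24, array([256.3, 167. ]), array([0.4914, 0.0106, 0.05  ]))
(23, array([306.3, 176.3]), array([ 0.4818, -0.0405,  0.05  ]))
(4, array([308. , 200.5]), array([ 0.4564, -0.0428,  0.05  ]))
(21, array([248.1, 215.4]), array([0.4403, 0.0202, 0.05  ]))
(5, array([304.8, 216. ]), array([ 0.4395, -0.0398,  0.05  ]))
(290, array([267.6, 228.5]), array([ 4.257e-01, -3.000e-04,  5.000e-02]))
(23, array([296.2, 224.1]), array([ 0.4306, -0.0309,  0.05  ]))
(5, array([303., 224.]), array([ 0.4307, -0.0381,  0.05  ]))
tip [ 0.45969826 -0.24690264  0.1       ]
((329.4438251416463, 281.4836089486695), ((329.0, 282.0), (118.0, 116.0), 90.0), array([ 0.45881737, -0.09059888,  0.05      ]))
clock: 2.75
tool_pos: [0.4575, -0.2336, 0.2264]
orientation: [-180.0, 0.0, 0.1]
force: [-0.7, 0.7, -0.7]
opening: 0.0877
gripper_force: 0.0
```

View pics/w2.png

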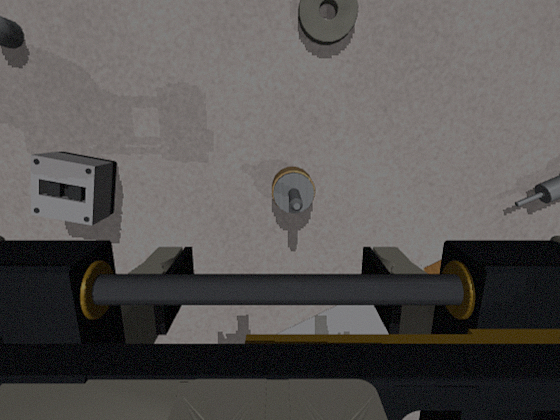

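The mandrel tip is at about (296,205), with the flange disc around (293,192) and the large wheel at (328,12). Next I'll take its exact axis from the tip and the flange.

Run:
```python
from h import *
f=np.load("w2.npz");M={k:f[k] for k in("mtx","R","t")};p=f["p"];d=f["d"]
for x in holes("wrist",p,M,(25,150,120,225),.05,thr=85): print(x)
K,R,t=M["mtx"],M["R"],M["t"]
v,u=np.mgrid[:420,:560]
P=(np.stack([(u-K[0,2])/K[0,0]*d,(v-K[1,2])/K[1,1]*d,d],-1)-t)@R
w=np.zeros(d.shape,bool);w[150:235,255:335]=1;w&=d>0
for lo,hi in((.038,.051),(.055,.07),(.07,.085),(.085,.104)):
    q=P[w&(P[...,2]>lo)&(P[...,2]<hi)]
    print(lo,len(q),"mid",((q.min(0)+q.max(0))/2).round(4),"mean",q.mean(0).round(4),"ext",np.ptp(q,0).round(4))
q=P[170:200,300:310]; print(np.median(P[185:195,278:286,2]))
print([ray("wrist",296,b,.1,M).round(4) for b in(203,206,209)],ray("wrist",293.5,192,.044,M))
cv2.imwrite("pics/w2c.png",cv2.resize(p[155:235,250:340],None,fx=6,fy=6,interpolation=2))
```

```text
(27, array([ 36. , 161.3]), array([0.4912, 0.0102, 0.05  ]))
(26, array([ 88. , 170.8]), array([ 0.4816, -0.0409,  0.05  ]))
(24, array([ 36.3, 210.1]), array([0.4401, 0.0197, 0.05  ]))
(22, array([ 85.9, 218.9]), array([ 0.4305, -0.0311,  0.05  ]))
(34, array([ 70.9, 223.2]), array([ 0.4257, -0.0143,  0.05  ]))
0.038 1073 mid [ 0.458  -0.2513  0.0444] mean [ 0.4604 -0.2508  0.0434] ext [0.0432 0.0436 0.0127]
0.055 34 mid [ 0.4617 -0.2508  0.0623] mean [ 0.4626 -0.2503  0.0623] ext [0.0041 0.0105 0.013 ]
0.07 41 mid [ 0.4603 -0.2507  0.0775] mean [ 0.4623 -0.25    0.0772] ext [0.0071 0.0108 0.0149]
0.085 154 mid [ 0.4578 -0.251   0.093 ] mean [ 0.4592 -0.2508  0.0958] ext [0.0122 0.011  0.016 ]
0.04344101504299494
[array([ 0.4601, -0.2506,  0.1   ]), array([ 0.4573, -0.2507,  0.1   ]), array([ 0.4546, -0.2507,  0.1   ])] [ 0.45869117 -0.25114886  0.044     ]
```

View pics/w2c.png

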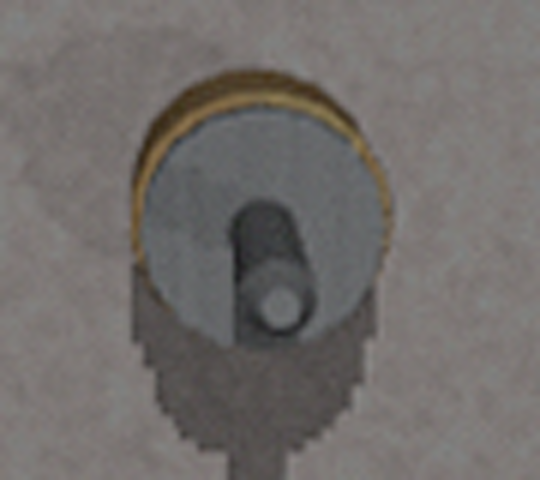

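The tip centre at about (296.5,206) and the flange put the mandrel axis at (0.458,-0.251), and the screws put the collet at (0.461,-0.0104). Grasping the spindle.

```bash
python3 -m crank '[[[0.0005,-0.0087,0],[0,0,0],1],[[0,-0.0087,-0.02],[0,0,0],1],[[0,0,-0.03],[0,0,0],1],[[0,0,-0.03],[0,0,0],1],[[0,0,-0.03],[0,0,0],1],[[0,0,-0.03],[0,0,0],1],[[0,0,-0.02],[0,0,0],1],[[0,0,-0.014],[0,0,0],1],[[0,0,0],[0,0,0],1],[[0,0,0],[0,0,0],1]]'; python3 -m crank '[[[0,0,0],[0,0,0],-1],[[0,0,0],[0,0,0],-1],[[0,0,0],[0,0,0],-1],[[0,0,0],[0,0,0],-1],[[0,0,0],[0,0,0],-1],[[0,0,0],[0,0,0],-1],[[0,0,0],[0,0,0],-1],[[0,0,0],[0,0,0],-1],[[0,0,0],[0,0,0],-1],[[0,0,0],[0,0,0],-1]]'
```

```text
clock: 3.8
tool_pos: [0.4582, -0.2518, 0.0529]
orientation: [180.0, 0.0, 0.1]
force: [-0.3, -1.0, 0.1]
opening: 0.0874
gripper_force: 0.0
clock: 4.8
tool_pos: [0.4577, -0.252, 0.0525]
orientation: [-180.0, 0.0, 0.0]
force: [0.1, 0.5, 0.2]
opening: 0.0131
gripper_force: 0.2
```

```bash
python3 -m crank '[[[0,0,0],[0,0,0],-1],[[0,0,0],[0,0,0],-1],[[0,0,0],[0,0,0],-1],[[0,0,0.01],[0,0,0],-1],[[0,0,0.02],[0,0,0],-1],[[0,0,0.03],[0,0,0],-1],[[0,0,0.03],[0,0,0],-1],[[0,0,0.01],[0,0,0],-1]]'; python3 -m crank '[[[0.003,0.015,0],[0,0,0],-1],[[0,0.03,0],[0,0,0],-1],[[0,0.04,0],[0,0,0],-1],[[0,0.04,0],[0,0,0],-1],[[0,0.04,0],[0,0,0],-1],[[0,0.035,0],[0,0,0],-1],[[0,0.025,0],[0,0,0],-1],[[0,0.0155,0],[0,0,0],-1],[[0,0,0],[0,0,0],-1],[[0,0,0],[0,0,0],-1],[[0,0,0],[0,0,0],-1]]'
python3 - <<'E'
from h import *
M=imaging.camera_model("wrist");p,d=imaging.snapshot("wrist")
np.savez("w3.npz",p=p,d=d,**M)
s,_=imaging.snapshot("scene")
cv2.imwrite("pics/w3.png",np.vstack([cv2.resize(p[130:330,150:450],None,fx=1.8,fy=1.5),cv2.resize(s[80:200,220:400],(540,300),interpolation=2)]))
E
```

```text
clock: 5.6
tool_pos: [0.4593, -0.2525, 0.1563]
orientation: [179.9, -0.3, 0.0]
force: [-0.1, 0.8, -1.9]
opening: 0.0115
gripper_force: 30.0
clock: 6.7
tool_pos: [0.4605, -0.0121, 0.1524]
orientation: [180.0, 0.0, -0.0]
force: [0.3, 0.8, -2.0]
opening: 0.0112
gripper_force: 30.0
```

View pics/w3.png

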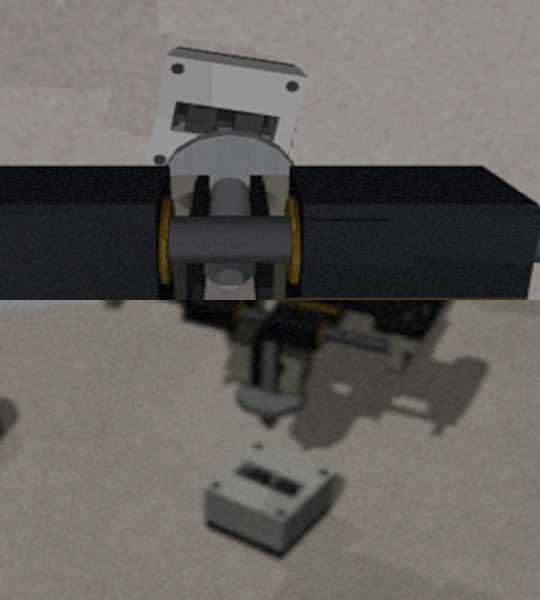

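The mandrel is held upright with the opened slot below it. I'll correct 1.5 mm in y and lower in stages.

```bash
python3 -m crank '[[[0.0005,0.0015,0],[0,0,0],-1],[[0,0,-0.02],[0,0,0],-1],[[0,0,-0.02],[0,0,0],-1],[[0,0,-0.014],[0,0,0],-1],[[0,0,-0.005],[0,0,0],-1],[[0,0,0],[0,0,0],-1],[[0,0,0],[0,0,0],-1]]'; python3 -m crank '[[[0,0,-0.003],[0,0,0],-1],[[0,0,-0.003],[0,0,0],-1],[[0,0,-0.002],[0,0,0],-1],[[0,0,0],[0,0,0],-1]]';python3 -m crank '[[[0,0,-0.002],[0,0,0],-1],[[0,0,-0.002],[0,0,0],-1],[[0,0,-0.002],[0,0,0],-1]]'
```

```text
clock: 7.5
tool_pos: [0.4617, -0.01, 0.0941]
orientation: [-180.0, -0.0, 0.0]
force: [0.4, 0.1, -1.9]
opening: 0.0112
gripper_force: 30.0
clock: 7.9
tool_pos: [0.462, -0.0098, 0.0861]
orientation: [-180.0, -0.1, 0.0]
force: [1.4, -0.7, 1.3]
opening: 0.0112
gripper_force: 30.0
clock: 8.2
tool_pos: [0.4616, -0.0099, 0.0796]
orientation: [-180.0, -0.0, 0.0]
force: [0.3, -0.7, 3.4]
opening: 0.0114
gripper_force: 30.0
```

```bash
python3 -m crank '[[[0,0,-0.002],[0,0,0],-1],[[0,0,-0.002],[0,0,0],-1],[[0,0,-0.002],[0,0,0],-1],[[0,0,-0.002],[0,0,0],-1],[[0,0,0],[0,0,0],-1]]';python3 -m crank '[[[0,0,-0.002],[0,0,0],-1],[[0,0,-0.002],[0,0,0],-1],[[0,0,0],[0,0,0],-1],[[0,0,0],[0,0,0],-1]]';python3 -m crank '[[[0,0,-0.001],[0,0,0],-1],[[0,0,-0.001],[0,0,0],-1],[[0,0,0],[0,0,0],-1],[[0,0,0],[0,0,0],-1]]'
```

```text
clock: 8.7
tool_pos: [0.4606, -0.0101, 0.0707]
orientation: [-180.0, 0.1, -0.0]
force: [3.0, -0.8, -7.5]
opening: 0.0114
gripper_force: 30.0
clock: 9.1
tool_pos: [0.4609, -0.0101, 0.0672]
orientation: [180.0, 0.0, -0.0]
force: [0.3, 0.1, -5.0]
opening: 0.0114
gripper_force: 30.0
clock: 9.5
tool_pos: [0.4612, -0.0101, 0.0664]
orientation: [180.0, -0.0, 0.0]
force: [-4.0, 1.2, 11.7]
opening: 0.0112
gripper_force: 30.0
```

It clicked: the jaws pulled it down, then the flange made contact at the expected height. One more small push, a pause, then a check.

```bash
python3 -m crank '[[[0,0,-0.001],[0,0,0],-1],[[0,0,0],[0,0,0],-1],[[0,0,0],[0,0,0],-1],[[0,0,0],[0,0,0],-1]]'; python3 -m crank '[[[0,0,0.002],[0,0,0],-1],[[0,0,0],[0,0,0],-1],[[0,0,0],[0,0,0],-1],[[0,0,0],[0,0,0],-1]]'
python3 - <<'E'
from h import *
M=imaging.camera_model("wrist");p,d=imaging.snapshot("wrist")
s,_=imaging.snapshot("scene")
cv2.imwrite("pics/w4.png",np.vstack([cv2.resize(p[130:330,150:450],None,fx=1.8,fy=1.5),cv2.resize(s[80:200,220:400],(540,300),interpolation=2)]))
E
```

```text
clock: 9.9
tool_pos: [0.4612, -0.0101, 0.0663]
orientation: [180.0, -0.0, 0.0]
force: [-9.8, 2.8, 24.1]
opening: 0.0114
gripper_force: 30.0
clock: 10.3
tool_pos: [0.4613, -0.01, 0.0665]
orientation: [180.0, 0.0, 0.0]
force: [-1.4, 0.7, 2.7]
opening: 0.0114
gripper_force: 30.0
```

View pics/w4.png

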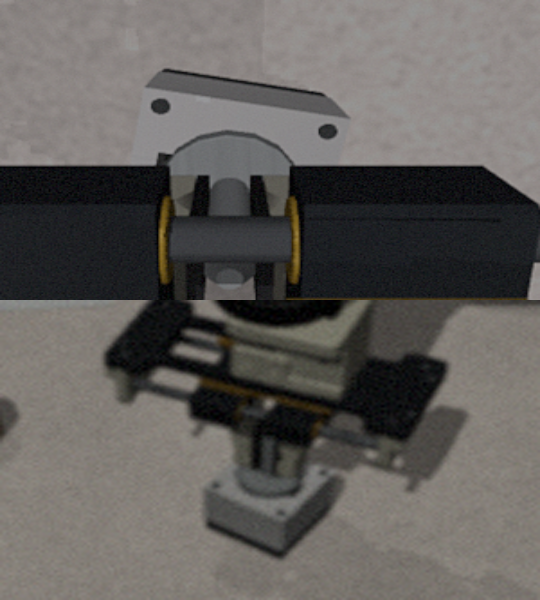

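The flange lies flat on the block in both views. I'll release, rise and go over the large wheel.

```bash
python3 -m crank '[[[0,0,0],[0,0,0],1],[[0,0,0],[0,0,0],1],[[0,0,0],[0,0,0],1],[[0,0,0],[0,0,0],1],[[0,0,0],[0,0,0],1],[[0,0,0.02],[0,0,0],1],[[0,0,0.04],[0,0,0],1],[[0,0,0.05],[0,0,0],1],[[0,0,0.03],[0,0,0],1]]'; python3 -m crank '[[[0.02,-0.035,0],[0,0,0],1],[[0.02,-0.035,0],[0,0,0],1],[[0.02,-0.035,0],[0,0,0],1],[[0.02,-0.035,0],[0,0,0],1],[[0.02,-0.035,0],[0,0,0],1],[[0.02,-0.035,0],[0,0,0],1],[[0.02,-0.035,0],[0,0,0],1],[[0.02,-0.02,0],[0,0,0],1],[[0,0,0],[0,0,0],1],[[0,0,0],[0,0,0],1],[[0,0,0],[0,0,0],1]]'
cat >> h.py <<'E'
def cloud(name,d,M):
    K,R,t=[np.array(M[k]) for k in("mtx","R","t")]; v,u=np.mgrid[:420,:560]
    return (np.stack([(u-K[0,2])/K[0,0]*d,(v-K[1,2])/K[1,1]*d,d],-1)-t.reshape(3))@R
def near(name,xy,h,rad=.05):
    "centre of the circle of points above 0.6h near xy"
    M=imaging.camera_model(name);p,d=imaging.snapshot(name);P=cloud(name,d,M)
    m=(d>0)&(np.hypot(P[...,0]-xy[0],P[...,1]-xy[1])<rad)&(abs(P[...,2]-h)<.005)
    q=P[m]; c,r=cv2.minEnclosingCircle(np.float32(q[:,:2]*1000))
    out=dict(n=len(q),ext=np.ptp(q,0).round(4),circ=np.round(c,1),r=round(r,1),mid=((q.min(0)+q.max(0))/2).round(4),zmed=np.median(q[:,2]).round(4))
    g=(m*255).astype(np.uint8); cs=cv2.findContours(g,0,1)[0]
    if cs:
        k=max(cs,key=cv2.contourArea); mo=cv2.moments(cv2.convexHull(k)); ce=mo["m10"]/mo["m00"],mo["m01"]/mo["m00"]; out["hull"]=(np.round(ce,1),ray(name,*ce,h,M).round(4))
    return p,out
E
python3 - <<'E'
from h import *
p,o=near("wrist",(.641,-.283),.016); print(o); print(ctrl.get_obs()["tool_pos"])
cv2.imwrite("pics/w5.png",p)
E
```

```text
clock: 11.3
tool_pos: [0.4623, -0.0099, 0.2101]
orientation: [-180.0, -0.2, 0.0]
force: [0.9, -0.6, -0.2]
opening: 0.0776
gripper_force: 0.0
clock: 12.4
tool_pos: [0.6208, -0.2745, 0.2064]
orientation: [-180.0, 0.0, 0.0]
force: [0.8, -0.6, 1.0]
opening: 0.0876
gripper_force: 0.0
{'n': 2195, 'ext': array([0.0582, 0.0592, 0.0068]), 'circ': array([ 639.5, -285.1]), 'r': 30.0, 'mid': array([ 0.6399, -0.2849,  0.0146]), 'zmed': np.float64(0.0154), 'hull': (array([286.5, 173.2]), array([ 0.6407, -0.2848,  0.016 ]))}
[ 0.62083655 -0.2743114   0.20677436]
```

View pics/w5.png

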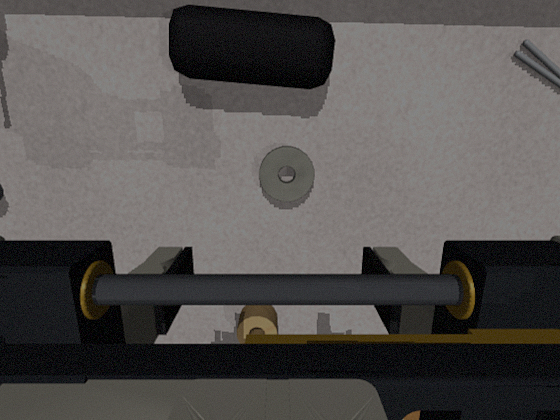

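The wheel is at about (286,173), i.e. (0.640,-0.285), with the case well clear behind it. Grasping it.

```bash
python3 -m crank '[[[0.01,-0.005,-0.01],[0,0,0],1],[[0.0092,-0.0057,-0.03],[0,0,0],1],[[0,0,-0.04],[0,0,0],1],[[0,0,-0.04],[0,0,0],1],[[0,0,-0.035],[0,0,0],1],[[0,0,-0.025],[0,0,0],1],[[0,0,-0.015],[0,0,0],1],[[0,0,-0.008],[0,0,0],1],[[0,0,0],[0,0,0],1],[[0,0,0],[0,0,0],1]]'; python3 -m crank '[[[0,0,0],[0,0,0],-1],[[0,0,0],[0,0,0],-1],[[0,0,0],[0,0,0],-1],[[0,0,0],[0,0,0],-1],[[0,0,0],[0,0,0],-1],[[0,0,0],[0,0,0],-1],[[0,0,0],[0,0,0],-1]]'
```

```text
clock: 13.45
tool_pos: [0.6414, -0.2859, 0.0049]
orientation: [180.0, -0.1, 0.0]
force: [-0.5, -0.2, -0.2]
opening: 0.0874
gripper_force: 0.0
clock: 14.15
tool_pos: [0.6407, -0.2857, 0.004]
orientation: [180.0, -0.0, 0.0]
force: [-1.0, 1.1, 5.4]
opening: 0.0588
gripper_force: 30.0
```

```bash
python3 -m crank '[[[0,0,0.01],[0,0,0],-1],[[0,0,0.03],[0,0,0],-1],[[0,0,0.04],[0,0,0],-1],[[0,0,0.045],[0,0,0],-1],[[0,0,0.025],[0,0,0],-1],[[0,0,0],[0,0,0],-1]]'; python3 -m crank '[[[-0.01,0.0156,0],[0,0,0],-1],[[-0.02,0.03,0],[0,0,0],-1],[[-0.025,0.04,0],[0,0,0],-1],[[-0.025,0.04,0],[0,0,0],-1],[[-0.025,0.04,0],[0,0,0],-1],[[-0.025,0.04,0],[0,0,0],-1],[[-0.02,0.03,0],[0,0,0],-1],[[-0.02,0.025,0],[0,0,0],-1],[[-0.0092,0.015,0],[0,0,0],-1],[[0,0,0],[0,0,0],-1],[[0,0,0],[0,0,0],-1],[[0,0,0],[0,0,0],-1]]'
python3 - <<'E'
from h import *
o=ctrl.get_obs();print(o["tool_pos"],o["opening"])
p,d=imaging.snapshot("wrist");s,_=imaging.snapshot("scene");t,_=imaging.snapshot("top")
cv2.imwrite("pics/w6.png",np.vstack([cv2.resize(p[130:330,150:450],None,fx=1.8,fy=1.5),cv2.resize(s[60:200,200:410],(540,300),interpolation=2)]))
E
```

```text
clock: 14.75
tool_pos: [0.6428, -0.2866, 0.1593]
orientation: [179.9, -0.4, 0.0]
force: [1.2, 0.3, -0.8]
opening: 0.0588
gripper_force: 30.0
clock: 15.95
tool_pos: [0.4614, -0.0105, 0.1533]
orientation: [180.0, 0.0, -0.0]
force: [0.4, 0.2, -1.0]
opening: 0.059
gripper_force: 30.0
[ 0.46138406 -0.01047723  0.15334263] 0.05904555531616486
```

View pics/w6.png

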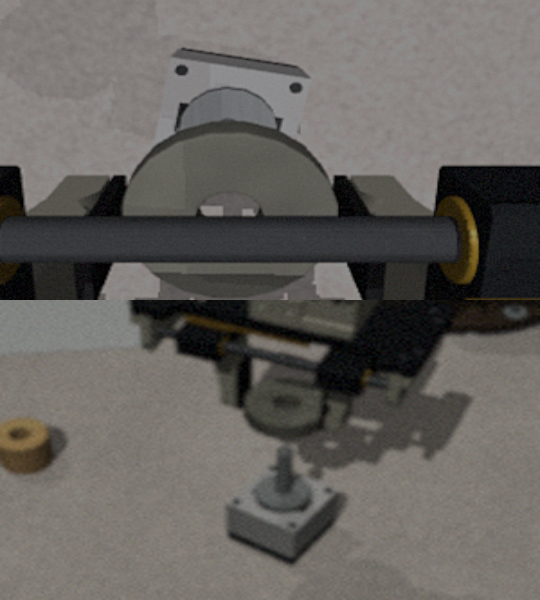

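The wheel is level over the spindle. Lowering it.

```bash
python3 -m crank '[[[0,0,-0.015],[0,0,0],-1],[[0,0,-0.015],[0,0,0],-1],[[0,0,-0.015],[0,0,0],-1],[[0,0,-0.015],[0,0,0],-1],[[0,0,-0.015],[0,0,0],-1],[[0,0,-0.008],[0,0,0],-1],[[0,0,-0.003],[0,0,0],-1],[[0,0,0],[0,0,0],-1],[[0,0,0],[0,0,0],-1]]';python3 -m crank '[[[0,0,-0.002],[0,0,0],-1],[[0,0,-0.001],[0,0,0],-1],[[0,0,0],[0,0,0],-1],[[0,0,0],[0,0,0],-1]]';python3 -m crank '[[[0,0,-0.001],[0,0,0],-1],[[0,0,-0.0005],[0,0,0],-1],[[0,0,0],[0,0,0],-1],[[0,0,0],[0,0,0],-1]]'
```

```text
clock: 17.0
tool_pos: [0.4617, -0.0101, 0.0681]
orientation: [-180.0, -0.0, 0.0]
force: [0.1, -0.8, -1.2]
opening: 0.0592
gripper_force: 30.0
clock: 17.4
tool_pos: [0.4613, -0.0101, 0.0647]
orientation: [-180.0, -0.0, 0.0]
force: [-0.7, -0.1, -1.1]
opening: 0.0593
gripper_force: 30.0
clock: 17.8
tool_pos: [0.4612, -0.0101, 0.063]
orientation: [180.0, 0.0, 0.0]
force: [-0.5, 0.0, -1.1]
opening: 0.0591
gripper_force: 30.0
```

```bash
python3 -m crank '[[[0,0,-0.0005],[0,0,0],-1],[[0,0,-0.0005],[0,0,0],-1],[[0,0,0],[0,0,0],-1],[[0,0,0],[0,0,0],-1]]';python3 -m crank '[[[0,0,-0.0005],[0,0,0],-1],[[0,0,-0.0005],[0,0,0],-1],[[0,0,0],[0,0,0],-1],[[0,0,0],[0,0,0],-1]]'
```

```text
clock: 18.2
tool_pos: [0.4612, -0.0101, 0.0621]
orientation: [180.0, 0.0, 0.0]
force: [-0.7, 0.0, -1.0]
opening: 0.0588
gripper_force: 30.0
clock: 18.6
tool_pos: [0.4613, -0.0101, 0.0619]
orientation: [180.0, -0.0, 0.0]
force: [-3.8, 0.5, 11.5]
opening: 0.059
gripper_force: 30.0
```

Contact made and resting. I'll release and go over the spacer.

```bash
python3 -m crank '[[[0,0,0.0003],[0,0,0],1],[[0,0,0],[0,0,0],1],[[0,0,0],[0,0,0],1],[[0,0,0],[0,0,0],1],[[0,0,0],[0,0,0],1],[[0,0,0.02],[0,0,0],1],[[0,0,0.04],[0,0,0],1],[[0,0,0.05],[0,0,0],1],[[0,0,0.035],[0,0,0],1]]'; python3 -m crank '[[[0,0.025,0],[0,0,0],1],[[-0.005,0.045,0],[0,0,0],1],[[-0.005,0.045,0],[0,0,0],1],[[-0.005,0.045,0],[0,0,0],1],[[-0.005,0.045,0],[0,0,0],1],[[-0.005,0.045,0],[0,0,0],1],[[0,0.025,0],[0,0,0],1],[[0,0,0],[0,0,0],1],[[0,0,0],[0,0,0],1],[[0,0,0],[0,0,0],1]]'
python3 - <<'E'
from h import *
p,o=near("wrist",(.451,.271),.016,.03); print(o); print(ctrl.get_obs()["tool_pos"])
p2,o=near("wrist",(.597,.287),.014,.035); print(o)
s,_=imaging.snapshot("scene")
cv2.imwrite("pics/w7.png",np.vstack([p[:260,:],cv2.resize(s[80:200,220:400],(560,340),interpolation=2)]))
E
```

```text
clock: 19.5
tool_pos: [0.4618, -0.0101, 0.2094]
orientation: [-180.0, -0.1, 0.0]
force: [1.0, 0.1, 0.2]
opening: 0.0878
gripper_force: 0.0
clock: 20.5
tool_pos: [0.4361, 0.2642, 0.2062]
orientation: [180.0, 0.0, -0.0]
force: [0.6, -0.3, 0.4]
opening: 0.0875
gripper_force: 0.0
{'n': 550, 'ext': array([0.0327, 0.0334, 0.006 ]), 'circ': array([450.5, 270.9]), 'r': 16.9, 'mid': array([0.4504, 0.2709, 0.0145]), 'zmed': np.float64(0.0152), 'hull': (array([270.4, 177.9]), array([0.451 , 0.2709, 0.016 ]))}
[0.4362018  0.26401632 0.2063112 ]
{'n': 1493, 'ext': array([0.0431, 0.0436, 0.0068]), 'circ': array([596. , 288.3]), 'r': 22.0, 'mid': array([0.5959, 0.2884, 0.0125]), 'zmed': np.float64(0.0133), 'hull': (array([251.7,  28. ]), array([0.5956, 0.288 , 0.014 ]))}
```

View pics/w7.png

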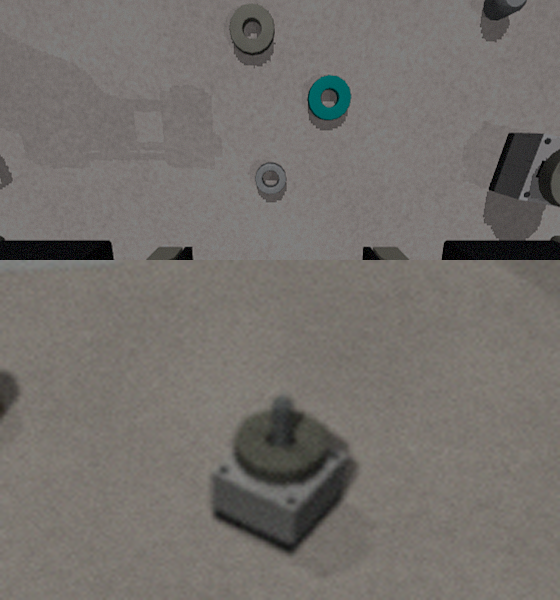

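The large wheel sits flat on the flange. The spacer is at (270,178), i.e. (0.4505,0.271), and the small grey wheel at (252,28), i.e. (0.596,0.288).

```bash
python3 -m crank '[[[0.008,0.004,-0.01],[0,0,0],1],[[0.0063,0.0028,-0.03],[0,0,0],1],[[0,0,-0.04],[0,0,0],1],[[0,0,-0.04],[0,0,0],1],[[0,0,-0.035],[0,0,0],1],[[0,0,-0.025],[0,0,0],1],[[0,0,-0.015],[0,0,0],1],[[0,0,-0.0075],[0,0,0],1],[[0,0,0],[0,0,0],1],[[0,0,0],[0,0,0],1]]'; python3 -m crank '[[[0,0,0],[0,0,0],-1],[[0,0,0],[0,0,0],-1],[[0,0,0],[0,0,0],-1],[[0,0,0],[0,0,0],-1],[[0,0,0],[0,0,0],-1],[[0,0,0],[0,0,0],-1],[[0,0,0],[0,0,0],-1],[[0,0,0],[0,0,0],-1],[[0,0,0],[0,0,0],-1],[[0,0,0],[0,0,0],-1]]'
```

```text
clock: 21.65
tool_pos: [0.451, 0.2719, 0.0042]
orientation: [-180.0, -0.0, 0.0]
force: [-1.4, 0.3, 0.3]
opening: 0.0876
gripper_force: 0.0
clock: 22.65
tool_pos: [0.4505, 0.2717, 0.0039]
orientation: [180.0, 0.0, 0.0]
force: [0.3, -0.4, 0.3]
opening: 0.0331
gripper_force: 30.0
```

```bash
python3 -m crank '[[[0,0,0.01],[0,0,0],-1],[[0,0,0.03],[0,0,0],-1],[[0,0,0.04],[0,0,0],-1],[[0,0,0.045],[0,0,0],-1],[[0,0,0.025],[0,0,0],-1],[[0,0,0],[0,0,0],-1]]'; python3 -m crank '[[[0,-0.015,0],[0,0,0],-1],[[0.002,-0.04,0],[0,0,0],-1],[[0.002,-0.04,0],[0,0,0],-1],[[0.002,-0.04,0],[0,0,0],-1],[[0.002,-0.04,0],[0,0,0],-1],[[0.002,-0.04,0],[0,0,0],-1],[[0.0007,-0.04,0],[0,0,0],-1],[[0,-0.02,0],[0,0,0],-1],[[0,-0.0068,0],[0,0,0],-1],[[0,0,0],[0,0,0],-1],[[0,0,0],[0,0,0],-1],[[0,0,0],[0,0,0],-1]]'
python3 - <<'E'
from h import *
o=ctrl.get_obs();print(o["tool_pos"],o["opening"])
p,d=imaging.snapshot("wrist");s,_=imaging.snapshot("scene")
cv2.imwrite("pics/w8.png",np.vstack([cv2.resize(p[130:330,150:450],None,fx=1.8,fy=1.5),cv2.resize(s[60:200,200:410],(540,300),interpolation=2)]))
E
```

```text
clock: 23.25
tool_pos: [0.4523, 0.2733, 0.1589]
orientation: [-179.7, -0.3, 0.0]
force: [0.7, -0.0, -0.4]
opening: 0.0331
gripper_force: 30.0
clock: 24.45
tool_pos: [0.4612, -0.0094, 0.1537]
orientation: [180.0, 0.0, 0.1]
force: [-0.5, 0.7, -0.9]
opening: 0.0331
gripper_force: 30.0
[ 0.46121664 -0.00938284  0.15370429] 0.033126789543853966
```

View pics/w8.png

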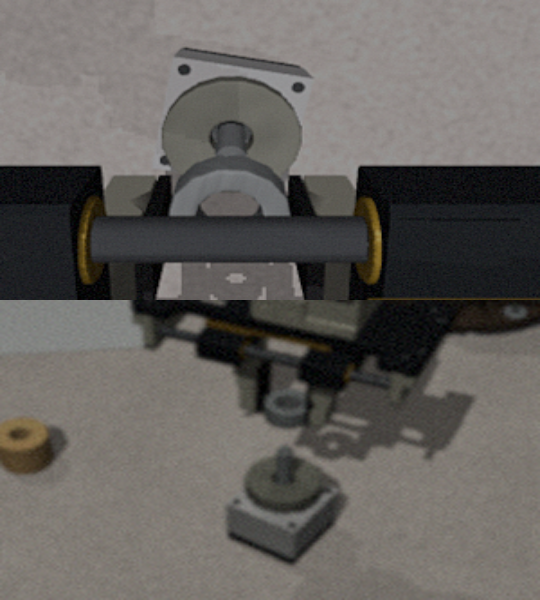

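The spacer is level over the spindle. Lowering it; contact is expected at TCP z ≈ 0.078.

```bash
python3 -m crank '[[[0,-0.0005,-0.01],[0,0,0],-1],[[0,0,-0.015],[0,0,0],-1],[[0,0,-0.015],[0,0,0],-1],[[0,0,-0.015],[0,0,0],-1],[[0,0,-0.01],[0,0,0],-1],[[0,0,-0.005],[0,0,0],-1],[[0,0,-0.002],[0,0,0],-1],[[0,0,0],[0,0,0],-1],[[0,0,0],[0,0,0],-1]]';python3 -m crank '[[[0,0,-0.001],[0,0,0],-1],[[0,0,-0.001],[0,0,0],-1],[[0,0,0],[0,0,0],-1],[[0,0,0],[0,0,0],-1]]';python3 -m crank '[[[0,0,-0.0005],[0,0,0],-1],[[0,0,-0.0005],[0,0,0],-1],[[0,0,0],[0,0,0],-1],[[0,0,0],[0,0,0],-1]]'
```

```text
clock: 25.45
tool_pos: [0.4617, -0.0105, 0.0823]
orientation: [-180.0, -0.1, 0.0]
force: [0.5, -0.8, -0.4]
opening: 0.0336
gripper_force: 30.0
clock: 25.85
tool_pos: [0.4613, -0.0106, 0.0799]
orientation: [-180.0, -0.0, 0.0]
force: [-1.0, -0.0, -0.0]
opening: 0.033
gripper_force: 30.0
clock: 26.25
tool_pos: [0.4612, -0.0106, 0.0788]
orientation: [180.0, 0.0, 0.0]
force: [-0.0, 0.4, -0.8]
opening: 0.0331
gripper_force: 30.0
```

```bash
python3 -m crank '[[[0,0,-0.0005],[0,0,0],-1],[[0,0,-0.0005],[0,0,0],-1],[[0,0,0],[0,0,0],-1],[[0,0,0],[0,0,0],-1]]';python3 -m crank '[[[0,0,-0.0005],[0,0,0],-1],[[0,0,0],[0,0,0],-1],[[0,0,0],[0,0,0],-1]]'
```

```text
clock: 26.65
tool_pos: [0.4612, -0.0106, 0.0779]
orientation: [180.0, -0.0, 0.0]
force: [0.2, -0.0, -0.3]
opening: 0.033
gripper_force: 30.0
clock: 26.95
tool_pos: [0.4613, -0.0106, 0.0778]
orientation: [180.0, -0.0, 0.0]
force: [-2.1, -0.1, 5.7]
opening: 0.0335
gripper_force: 30.0
```

Resting. I'll release and go to the small grey wheel.

```bash
python3 -m crank '[[[0,0,0],[0,0,0],1],[[0,0,0],[0,0,0],1],[[0,0,0],[0,0,0],1],[[0,0,0],[0,0,0],1],[[0,0,0],[0,0,0],1],[[0,0,0.02],[0,0,0],1],[[0,0,0.04],[0,0,0],1],[[0,0,0.05],[0,0,0],1],[[0,0,0.02],[0,0,0],1]]'; python3 -m crank '[[[0.01,0.02,0],[0,0,0],1],[[0.016,0.04,0],[0,0,0],1],[[0.016,0.04,0],[0,0,0],1],[[0.016,0.04,0],[0,0,0],1],[[0.016,0.04,0],[0,0,0],1],[[0.016,0.04,0],[0,0,0],1],[[0.016,0.04,0],[0,0,0],1],[[0.01,0.03,0],[0,0,0],1],[[0,0,0],[0,0,0],1],[[0,0,0],[0,0,0],1],[[0,0,0],[0,0,0],1]]'
python3 - <<'E'
from h import *
p2,o=near("wrist",(.596,.288),.014,.035); print(o); print(ctrl.get_obs()["tool_pos"])
s,_=imaging.snapshot("scene")
cv2.imwrite("pics/w9.png",np.vstack([p2[:260,:],cv2.resize(s[80:200,220:400],(560,340),interpolation=2)]))
E
```

```text
clock: 27.85
tool_pos: [0.4631, -0.0104, 0.2118]
orientation: [-179.9, -0.3, 0.0]
force: [0.4, 0.8, -0.7]
opening: 0.0875
gripper_force: 0.0
clock: 28.95
tool_pos: [0.5769, 0.2787, 0.2071]
orientation: [180.0, 0.0, -0.0]
force: [-0.1, 0.4, 0.3]
opening: 0.0875
gripper_force: 0.0
{'n': 1065, 'ext': array([0.0426, 0.0433, 0.0065]), 'circ': array([596.5, 288.1]), 'r': 21.9, 'mid': array([0.5964, 0.2882, 0.0124]), 'zmed': np.float64(0.0133), 'hull': (array([268. , 172.6]), array([0.597 , 0.2881, 0.014 ]))}
[0.57697782 0.27851611 0.20743728]
```

View pics/w9.png

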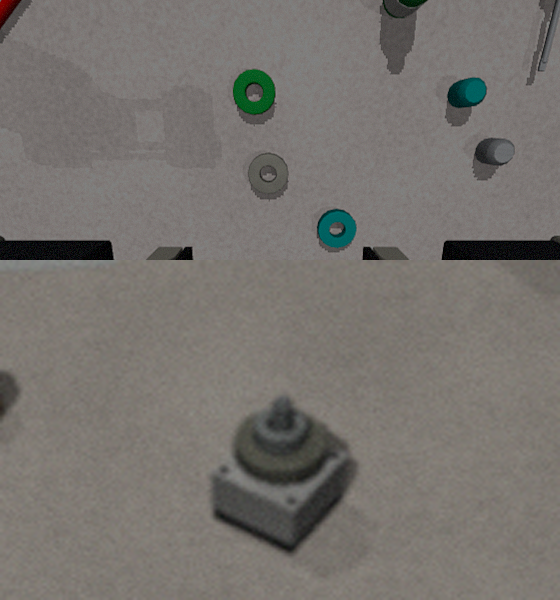

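The spacer sits on the large wheel. The small grey wheel is at (268,173), i.e. (0.5966,0.288), and the decoys are clear of the fingers.

```bash
python3 -m crank '[[[0.01,0.005,-0.01],[0,0,0],1],[[0.0097,0.0045,-0.03],[0,0,0],1],[[0,0,-0.04],[0,0,0],1],[[0,0,-0.04],[0,0,0],1],[[0,0,-0.035],[0,0,0],1],[[0,0,-0.025],[0,0,0],1],[[0,0,-0.015],[0,0,0],1],[[0,0,-0.0085],[0,0,0],1],[[0,0,0],[0,0,0],1],[[0,0,0],[0,0,0],1]]'; python3 -m crank '[[[0,0,0],[0,0,0],-1],[[0,0,0],[0,0,0],-1],[[0,0,0],[0,0,0],-1],[[0,0,0],[0,0,0],-1],[[0,0,0],[0,0,0],-1],[[0,0,0],[0,0,0],-1],[[0,0,0],[0,0,0],-1],[[0,0,0],[0,0,0],-1],[[0,0,0],[0,0,0],-1],[[0,0,0],[0,0,0],-1]]'
```

```text
clock: 30.05
tool_pos: [0.5978, 0.2893, 0.005]
orientation: [-179.9, -0.1, 0.0]
force: [0.5, 0.4, 0.9]
opening: 0.0874
gripper_force: 0.0
clock: 31.05
tool_pos: [0.5969, 0.2888, 0.0039]
orientation: [180.0, 0.0, 0.0]
force: [-0.7, -0.3, 1.7]
opening: 0.0429
gripper_force: 30.0
```

```bash
python3 -m crank '[[[0,0,0.01],[0,0,0],-1],[[0,0,0.03],[0,0,0],-1],[[0,0,0.04],[0,0,0],-1],[[0,0,0.045],[0,0,0],-1],[[0,0,0.025],[0,0,0],-1],[[0,0,0],[0,0,0],-1]]'; python3 -m crank '[[[-0.008,-0.02,0],[0,0,0],-1],[[-0.018,-0.04,0],[0,0,0],-1],[[-0.018,-0.04,0],[0,0,0],-1],[[-0.018,-0.04,0],[0,0,0],-1],[[-0.018,-0.04,0],[0,0,0],-1],[[-0.018,-0.04,0],[0,0,0],-1],[[-0.018,-0.04,0],[0,0,0],-1],[[-0.012,-0.025,0],[0,0,0],-1],[[-0.0074,-0.014,0],[0,0,0],-1],[[0,0,0],[0,0,0],-1],[[0,0,0],[0,0,0],-1],[[0,0,0],[0,0,0],-1]]'
python3 - <<'E'
from h import *
o=ctrl.get_obs();print(o["tool_pos"],o["opening"])
z=o["tool_pos"][2]-.004+.014
p,r=near("wrist",(.461,-.01),z,.03);print(z,r)
E
```

```text
clock: 31.65
tool_pos: [0.5992, 0.2903, 0.1599]
orientation: [-179.7, -0.4, 0.0]
force: [0.3, -0.1, -0.7]
opening: 0.0425
gripper_force: 30.0
clock: 32.85
tool_pos: [0.4622, -0.0094, 0.1538]
orientation: [-180.0, -0.0, 0.0]
force: [0.3, 0.4, 0.1]
opening: 0.0426
gripper_force: 30.0
[ 0.46218084 -0.00937891  0.15384787] 0.04263137023019893
0.16384787305168724 {'n': 3110, 'ext': array([0.0441, 0.0542, 0.01  ]), 'circ': array([467.4, -10. ]), 'r': 27.8, 'mid': array([ 0.4617, -0.01  ,  0.1639]), 'zmed': np.float64(0.1634), 'hull': (array([277.7, 253.8]), array([ 0.4721, -0.0098,  0.1638]))}
```

The wheel is held level and centred. Lowering it; contact is expected at z ≈ 0.094.

```bash
python3 -m crank '[[[-0.0005,-0.0005,-0.01],[0,0,0],-1],[[0,0,-0.012],[0,0,0],-1],[[0,0,-0.012],[0,0,0],-1],[[0,0,-0.012],[0,0,0],-1],[[0,0,-0.007],[0,0,0],-1],[[0,0,-0.003],[0,0,0],-1],[[0,0,0],[0,0,0],-1],[[0,0,0],[0,0,0],-1]]';python3 -m crank '[[[0,0,-0.001],[0,0,0],-1],[[0,0,-0.001],[0,0,0],-1],[[0,0,0],[0,0,0],-1],[[0,0,0],[0,0,0],-1]]';python3 -m crank '[[[0,0,-0.0005],[0,0,0],-1],[[0,0,-0.0005],[0,0,0],-1],[[0,0,0],[0,0,0],-1],[[0,0,0],[0,0,0],-1]]'
```

```text
clock: 33.7
tool_pos: [0.4614, -0.0105, 0.0981]
orientation: [-180.0, -0.0, 0.0]
force: [0.3, 0.3, -0.8]
opening: 0.0425
gripper_force: 30.0
clock: 34.1
tool_pos: [0.4611, -0.0106, 0.096]
orientation: [-180.0, -0.0, 0.0]
force: [0.6, 0.5, -0.1]
opening: 0.0425
gripper_force: 30.0
clock: 34.5
tool_pos: [0.461, -0.0106, 0.0948]
orientation: [180.0, 0.0, 0.0]
force: [-0.4, 0.6, -0.2]
opening: 0.0423
gripper_force: 30.0
```

```bash
python3 -m crank '[[[0,0,-0.0005],[0,0,0],-1],[[0,0,-0.0005],[0,0,0],-1],[[0,0,0],[0,0,0],-1],[[0,0,0],[0,0,0],-1]]';python3 -m crank '[[[0,0,-0.0005],[0,0,0],-1],[[0,0,0],[0,0,0],-1],[[0,0,0],[0,0,0],-1]]'
```

```text
clock: 34.9
tool_pos: [0.461, -0.0106, 0.0938]
orientation: [180.0, 0.0, 0.0]
force: [-0.2, -0.1, -0.9]
opening: 0.0424
gripper_force: 30.0
clock: 35.2
tool_pos: [0.4611, -0.0106, 0.0938]
orientation: [180.0, -0.0, 0.0]
force: [-2.1, 0.4, 5.2]
opening: 0.0427
gripper_force: 30.0
```

Resting. I'll release and go to the grey cap.

```bash
python3 -m crank '[[[0,0,0],[0,0,0],1],[[0,0,0],[0,0,0],1],[[0,0,0],[0,0,0],1],[[0,0,0],[0,0,0],1],[[0,0,0],[0,0,0],1],[[0,0,0.02],[0,0,0],1],[[0,0,0.04],[0,0,0],1],[[0,0,0.04],[0,0,0],1],[[0,0,0.015],[0,0,0],1]]'; python3 -m crank '[[[0.02,0.005,0],[0,0,0],1],[[0.035,0.015,0],[0,0,0],1],[[0.035,0.015,0],[0,0,0],1],[[0.035,0.015,0],[0,0,0],1],[[0.015,0.005,0],[0,0,0],1],[[0,0,0],[0,0,0],1],[[0,0,0],[0,0,0],1],[[0,0,0],[0,0,0],1]]'
python3 - <<'E'
from h import *
p,o=near("wrist",(.618,.049),.028,.03); print(o); print(ctrl.get_obs()["tool_pos"])
h=np.round(o["hull"][0]).astype(int); print("bgr",p[h[1],h[0]])
_,o=near("top",(.461,-.01),.104,.03); print(o)
E
```

```text
clock: 36.1
tool_pos: [0.4628, -0.0103, 0.2123]
orientation: [-179.9, -0.3, 0.0]
force: [1.4, -0.5, -0.9]
opening: 0.0877
gripper_force: 0.0
clock: 36.9
tool_pos: [0.6003, 0.0441, 0.2083]
orientation: [180.0, 0.0, -0.0]
force: [-0.5, 0.1, -0.2]
opening: 0.0874
gripper_force: 0.0
{'n': 490, 'ext': array([0.0264, 0.0263, 0.0069]), 'circ': array([620.2,  47.8]), 'r': 13.6, 'mid': array([0.6206, 0.0476, 0.0264]), 'zmed': np.float64(0.0268), 'hull': (array([273.1, 173.8]), array([0.621 , 0.0479, 0.028 ]))}
[0.6003439  0.04404728 0.20864633]
bgr [107 106 106]
{'n': 283, 'ext': array([0.0415, 0.0401, 0.0092]), 'circ': array([461.4, -10.2]), 'r': 21.7, 'mid': array([ 0.4617, -0.0101,  0.1042]), 'zmed': np.float64(0.1044), 'hull': (array([294.5, 280. ]), array([ 0.4616, -0.0101,  0.104 ]))}
```

The small wheel's top is at 0.104, so it is seated. The cap is grey, at (0.6205,0.0478).

```bash
python3 -m crank '[[[0.01,0.002,-0.01],[0,0,0],1],[[0.0102,0.0017,-0.03],[0,0,0],1],[[0,0,-0.04],[0,0,0],1],[[0,0,-0.04],[0,0,0],1],[[0,0,-0.035],[0,0,0],1],[[0,0,-0.025],[0,0,0],1],[[0,0,-0.015],[0,0,0],1],[[0,0,-0.0075],[0,0,0],1],[[0,0,0],[0,0,0],1],[[0,0,0],[0,0,0],1]]'; python3 -m crank '[[[0,0,0],[0,0,0],-1],[[0,0,0],[0,0,0],-1],[[0,0,0],[0,0,0],-1],[[0,0,0],[0,0,0],-1],[[0,0,0],[0,0,0],-1],[[0,0,0],[0,0,0],-1],[[0,0,0],[0,0,0],-1],[[0,0,0],[0,0,0],-1],[[0,0,0],[0,0,0],-1],[[0,0,0],[0,0,0],-1],[[0,0,0],[0,0,0],-1]]'
```

```text
clock: 38.0
tool_pos: [0.6219, 0.0482, 0.0064]
orientation: [-180.0, -0.1, 0.0]
force: [-0.5, -0.1, -0.1]
opening: 0.0875
gripper_force: 0.0
clock: 39.1
tool_pos: [0.6212, 0.0481, 0.0059]
orientation: [-180.0, -0.0, 0.0]
force: [0.0, 0.4, -0.1]
opening: 0.0269
gripper_force: 30.0
```

```bash
python3 -m crank '[[[0,0,0.01],[0,0,0],-1],[[0,0,0.03],[0,0,0],-1],[[0,0,0.04],[0,0,0],-1],[[0,0,0.045],[0,0,0],-1],[[0,0,0.025],[0,0,0],-1],[[0,0,0],[0,0,0],-1]]'; python3 -m crank '[[[-0.015,-0.005,0],[0,0,0],-1],[[-0.03,-0.01,0],[0,0,0],-1],[[-0.035,-0.013,0],[0,0,0],-1],[[-0.035,-0.013,0],[0,0,0],-1],[[-0.03,-0.011,0],[0,0,0],-1],[[-0.0147,-0.0063,0],[0,0,0],-1],[[0,0,0],[0,0,0],-1],[[0,0,0],[0,0,0],-1],[[0,0,0],[0,0,0],-1]]'
python3 - <<'E'
from h import *
o=ctrl.get_obs();print(o["tool_pos"],o["opening"])
z=o["tool_pos"][2]+.022
p,r=near("wrist",(.461,-.01),z,.016);print(z,r)
E
```

```text
clock: 39.7
tool_pos: [0.6237, 0.0487, 0.1615]
orientation: [-179.9, -0.5, 0.0]
force: [0.6, 0.1, -1.1]
opening: 0.0268
gripper_force: 30.0
clock: 40.6
tool_pos: [0.4625, -0.0099, 0.156]
orientation: [180.0, -0.0, 0.0]
force: [0.3, 0.0, -1.4]
opening: 0.0267
gripper_force: 30.0
[ 0.46251814 -0.00985902  0.15595863] 0.02673421526289316
0.17795862859971254 {'n': 784, 'ext': array([0.0271, 0.0269, 0.0087]), 'circ': array([461.8, -10. ]), 'r': 15.6, 'mid': array([ 0.4613, -0.0102,  0.1773]), 'zmed': np.float64(0.1758), 'hull': (array([277.8, 265.4]), array([ 0.4717, -0.0103,  0.178 ]))}
```

Contact is expected at TCP z ≈ 0.110; now at 0.156.

```bash
python3 -m crank '[[[-0.0005,0,-0.008],[0,0,0],-1],[[0,0,-0.01],[0,0,0],-1],[[0,0,-0.01],[0,0,0],-1],[[0,0,-0.008],[0,0,0],-1],[[0,0,-0.005],[0,0,0],-1],[[0,0,-0.001],[0,0,0],-1],[[0,0,0],[0,0,0],-1],[[0,0,0],[0,0,0],-1]]';python3 -m crank '[[[0,0,-0.001],[0,0,0],-1],[[0,0,-0.001],[0,0,0],-1],[[0,0,0],[0,0,0],-1],[[0,0,0],[0,0,0],-1]]';python3 -m crank '[[[0,0,-0.0005],[0,0,0],-1],[[0,0,-0.0005],[0,0,0],-1],[[0,0,0],[0,0,0],-1],[[0,0,0],[0,0,0],-1]]'
```

```text
clock: 41.45
tool_pos: [0.4613, -0.0101, 0.1142]
orientation: [-180.0, -0.0, 0.0]
force: [-0.3, 0.2, -1.0]
opening: 0.0268
gripper_force: 30.0
clock: 41.85
tool_pos: [0.4611, -0.0102, 0.1119]
orientation: [-180.0, -0.0, 0.0]
force: [0.1, 0.8, -1.1]
opening: 0.027
gripper_force: 30.0
clock: 42.25
tool_pos: [0.4611, -0.0102, 0.1109]
orientation: [180.0, 0.0, 0.0]
force: [-0.4, -0.6, -1.2]
opening: 0.0267
gripper_force: 30.0
```

```bash
python3 -m crank '[[[0,0,-0.0005],[0,0,0],-1],[[0,0,-0.0005],[0,0,0],-1],[[0,0,0],[0,0,0],-1],[[0,0,0],[0,0,0],-1]]';python3 -m crank '[[[0,0,-0.0005],[0,0,0],-1],[[0,0,0],[0,0,0],-1],[[0,0,0],[0,0,0],-1]]'
```

```text
clock: 42.65
tool_pos: [0.461, -0.0102, 0.1098]
orientation: [180.0, 0.0, 0.0]
force: [1.3, 0.8, -1.2]
opening: 0.0267
gripper_force: 30.0
clock: 42.95
tool_pos: [0.4612, -0.0102, 0.1097]
orientation: [-180.0, -0.0, 0.0]
force: [-1.5, -0.5, 5.2]
opening: 0.0265
gripper_force: 30.0
```

Contact. Release, retreat, check.

```bash
python3 -m crank '[[[0,0,0],[0,0,0],1],[[0,0,0],[0,0,0],1],[[0,0,0],[0,0,0],1],[[0,0,0],[0,0,0],1],[[0,0,0],[0,0,0],1],[[0,0,0],[0,0,0],1],[[0,0,0.02],[0,0,0],1],[[0,0,0.04],[0,0,0],1],[[0,0,0.04],[0,0,0],1],[[0,0,0],[0,0,0],1]]'; python3 -m crank '[[[0,0.03,0],[0,0,0],1],[[0,0.045,0],[0,0,0],1],[[0,0.045,0],[0,0,0],1],[[0,0.045,0],[0,0,0],1],[[0,0.03,0],[0,0,0],1],[[0,0,0],[0,0,0],1],[[0,0,0],[0,0,0],1],[[0,0,0],[0,0,0],1]]'
python3 - <<'E'
from h import *
p,o=near("top",(.461,-.01),.132,.03); print(o)
s,_=imaging.snapshot("scene")
cv2.imwrite("pics/f.png",np.vstack([p[110:350,:],cv2.resize(s[80:200,220:400],(560,350),interpolation=2)]))
E
```

```text
clock: 43.95
tool_pos: [0.4641, -0.0096, 0.2147]
orientation: [-179.9, -0.5, 0.1]
force: [-0.1, -0.2, -0.1]
opening: 0.0873
gripper_force: 0.0
clock: 44.75
tool_pos: [0.4608, 0.1841, 0.2091]
orientation: [180.0, 0.0, -0.0]
force: [0.3, 0.3, -0.2]
opening: 0.0877
gripper_force: 0.0
{'n': 140, 'ext': array([0.0262, 0.0247, 0.0079]), 'circ': array([461., -10.]), 'r': 13.5, 'mid': array([ 0.4608, -0.0099,  0.1312]), 'zmed': np.float64(0.1318), 'hull': (array([294.9, 280.2]), array([ 0.4614, -0.0096,  0.132 ]))}
```

View pics/f.png

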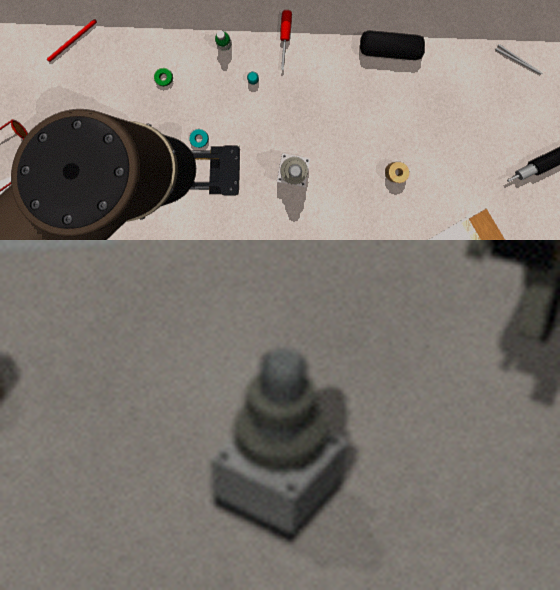

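The full stack stands on the block with the cap's top at 0.132 m as expected. The bottle, screwdriver and case are where they were, and the arm is clear.

```bash
python3 -c "from plant import close_job; print(close_job())"
```

```text
the job is handed in; nothing more can be done
None
```

The job is handed in: the mandrel is clicked home in the collet, with the large wheel, spacer, small wheel and cap seated on it in order, and the bottle, screwdriver and case left in place, at about 45 s on the robot's clock.

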